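# Restock the condiment caddy and show it to the phone

### The arm

A 6-joint arm with a two-finger parallel gripper is mounted at the origin on a cart in front of the work surface, level with it; the furniture and walls round the work are solid. World frame = base frame: x ahead of the robot, y to its left, z up, the work surface at z = 0. Lengths are in m, angles in rad, forces in N, time in s.
With the tool pointing down it reaches from about 0.35 to 0.925 m from the base axis. Payload 6.4 kg.
Tool frame: the origin (TCP) lies between the finger pads, 19 mm behind the fingertips; this is the grasp point; z points along the fingers, y is the line along which they close (so a half turn about z gives the same grasp; the last joint's range is limited). The gripper opens to 85 mm and grips with 20 to 120 N. Pads are 22 mm wide; open, the fingers measure 114 mm over their backs; the gripper's body (76 mm by 85 mm) begins 54 mm behind the grasp point. The pads swing forward as they close: fully open they stand 13 mm farther back than shut.
Start: joints at [-1.386, 0.245, 1.558, -0, 1.339, -0.174], TCP at [0.228, -0.609, 0.25] pointing down, gripper open.
Joint ranges: [-3.13, 3.13], [-1.02, 2.26], [0.13, 2.54], [-0.95, 4.09], [0.21, 2.88], [-2.74, 2.74]. Speed limits (rad/s): [2.57, 2.57, 3.14, 3.14, 3.14, 3.14].

### API

Orientations are given as [roll, pitch, yaw] about the fixed x, y, z axes, in that order (R = Rz(yaw) Ry(pitch) Rx(roll)).
In Python, from station import env gives the robot as it stands. The module is installed in compiled form; this text tells all that it offers.
- The arm moves only by the tool carry_out, never from a script. Its argument "commands" is a list of rows, each a list of 7 numbers: the shift along the tool's x, y, z scaled (see below), then the turn, a rotation vector about the tool's x, y, z scaled (see below), then the opening, from -1 (shut) to 1 (fully open). In form: [[tx, ty, tz, rx, ry, rz, fingers], ...]. A call has 1 to 5 rows; each row is the pose to reach, as a shift and turn from the pose commanded when the call began, along the tool's axes at that moment; what a row does not reach only later rows make up. The controller multiplies each number of a shift by 15 cm and each number of a turn by pi/4 rad. A row lasts 1/12 s, in which the tool goes at most 41.7 mm and 7.16 degrees, less where a joint would pass 70% of its speed; a pose out of reach is approached as far as the arm can. A call with a number of a shift or a turn outside -1 to 1 is refused whole. A call with a gripper value outside its range is refused whole. The fingers move at their own pace and stop on an object; the grip force is fixed at half the most. Time passes only in rows, so rows that repeat a pose let the fingers close. It gives the time, the measured TCP pose, the force, the opening and the grip force at its end, in the units of the state.
- env.read_state(): the state, without advancing time (a new reading comes with each control period).
- env.snapshot(name): name is "scene" or "top"; returns a dict with "image" (420x560x3 uint8, red, green, blue), "range_z" (420x560 float32, m along the optical axis (not along the pixel's ray), 0 where there is no reading), "K" (3x3 intrinsics, pixels), "pose" (4x4, takes a point from camera to world coordinates). Camera axes: x right, y down, z forward; pixel columns grow to the right and rows downward; lengths in m; the calibration is good to about 2 mm. A picture is of the moment at which its call begins.
- env.finish_job(): hands the job in; it is judged then, once.
The state is a dict: "t": time; "joint_positions": joint angles; "joint_velocities": joint speeds; "tau": joint torques, N m; "tcp_pos": TCP position; "eef_rot": TCP orientation; "wrist_force": force on the tool from outside, world axes, zero at the start; "wrist_torque": the same for the moment, N m; "finger_gap": opening from 0.0 (shut) to 1.0 (fully open); "finger_force": force on a finger pad.
Only numpy, scipy, OpenCV 4.12 (cv2) and the standard library are available. Lean on these libraries where they do the work, as an engineer would, in place of code of your own. Each camera call takes 0.05 s, during which the arm holds its last target. There are 200 camera calls.

### The job

The studio is being made ready for the next guest: put the salt shaker and the two red-lidded spice jars into the three empty pockets of the white condiment caddy, upright and fully down, beside the sugar tin that is already in it. Then lift the loaded caddy by its wooden grip and show it to the phone on its stand for the record: hold it still and level, its middle straight in front of the phone's lens at the height of the lens and 20 cm from it, with the grip bar parallel to the screen, and finish while still holding it there. Keep the jars, the shaker and the caddy upright throughout, do not knock the phone, and leave the glass, the mug and the oil bottle where they stand.

Things in the scene. Friction and masses are not known exactly. Their poses are not given: they have to be found in the camera images.
- caddy: condiment caddy: a dark wooden base board 200 (its x) x 180 (its y) x 6 mm, above it on posts an equal white deck, 26 to 36 mm up, with four round pockets (mouths chamfered 3 mm); a steel bail with uprights 7 mm thick and up to 174 mm high at x = 0, y = +-78 mm carries a dark wooden grip bar along its y. About 0.32 kg empty, 0.8 kg loaded. Origin: centre of its underside, z up
- pocket0 (a point): round pocket 50 mm across in the caddy's deck; this point is the centre of its floor, 6 mm above the caddy's underside and 30 mm below the deck's top; at x -60, y +48 mm in the caddy's frame; empty at the start, takes a jar or the shaker
- pocket1 (a point): round pocket 50 mm across in the caddy's deck; this point is the centre of its floor, 6 mm above the caddy's underside and 30 mm below the deck's top; at x -60, y -48 mm in the caddy's frame; empty at the start, takes a jar or the shaker
- pocket2 (a point): round pocket 50 mm across in the caddy's deck; this point is the centre of its floor, 6 mm above the caddy's underside and 30 mm below the deck's top; at x +60, y -48 mm in the caddy's frame; empty at the start, takes a jar or the shaker
- pocket3 (a point): large round pocket 70 mm across in the caddy's deck, at x +60, y +48 mm in the caddy's frame; this point is the centre of its floor; the sugar tin stands in it from the start
- caddy_grip (a point): centre of the wooden grip bar, 170 mm above the caddy's underside: the bar is 16 mm thick (caddy's x), 100 mm long (caddy's y), 20 mm high; grasp it from above, fingers closing along the caddy's x. Apart from the bail, nothing of the caddy or its load is higher than 115 mm
- caddy_middle (a point): middle of the caddy, on its vertical centre line, 90 mm above its underside and 80 mm below caddy_grip
- sugar_tin: cream sugar tin with a wooden lid and knob, 64 mm across, 85 mm tall, standing in pocket3; origin: centre of its underside
- spice_brown: glass spice jar with a red screw lid and a brownish label, 45 mm across (body 42), 106 mm tall, lid from 85 mm up, 0.11 kg, standing on the table; origin: centre of its underside, z up
- spice_black: glass spice jar with a red screw lid and a mostly black label, 45 mm across (body 42), 106 mm tall, lid from 85 mm up, 0.11 kg, standing on the table; origin: centre of its underside, z up
- salt_shaker: salt shaker with a light grey domed cap, 44 mm across up to 70 mm height, then narrowing to 34 mm, 90 mm tall, 0.1 kg, standing on the table; origin: centre of its underside, z up
- phone: black phone (74 x 150 x 9 mm) standing upright in a fixed desk stand at the back of the table, foot 96 mm across, top at 234 mm; its screen faces its -x, its y axis runs level along the screen, z up; origin: under the phone, on the table
- phone_lens (a point): the phone's front lens, at the top of the screen, 220 mm above the table; axes as the phone's, so the view goes along -x
- water_glass: clear empty tumbler, 76 mm across, 86 mm tall, standing among the jars; origin: centre of its underside
- mug: white mug, 83 x 116 x 105 mm, at the back left; origin: centre of its underside
- oil_bottle: dark oil bottle, 61 mm across, 228 mm tall, at the back; origin: centre of its underside
There are look-alikes about, which are no part of the job. Leave any yellow look-alike of the salt_shaker alone.

How it is judged:
On the way, in this order (a step that is already met when the one before it is completed fails the run):
1. the salt shaker and both spice jars stand fully down in pockets of the caddy, the sugar tin still in its own, the caddy standing on the table ((distance between spice_brown and pocket0 below 0.012 m or distance between spice_brown and pocket1 below 0.012 m or distance between spice_brown and pocket2 below 0.012 m) and angle between the z axis of each of spice_brown, spice_black, salt_shaker and the z axis of caddy, either way round below 0.15 rad and (distance between spice_black and pocket0 below 0.012 m or distance between spice_black and pocket1 below 0.012 m or distance between spice_black and pocket2 below 0.012 m) and (distance between salt_shaker and pocket0 below 0.012 m or distance between salt_shaker and pocket1 below 0.012 m or distance between salt_shaker and pocket2 below 0.012 m) and distance between sugar_tin and pocket3 below 0.012 m and height (world z) of caddy below 0.01 m), for 0.2 s.
2. the loaded caddy is lifted clear of the table by its grip ((distance between spice_brown and pocket0 below 0.012 m or distance between spice_brown and pocket1 below 0.012 m or distance between spice_brown and pocket2 below 0.012 m) and angle between the z axis of each of spice_brown, spice_black, salt_shaker and the z axis of caddy, either way round below 0.15 rad and (distance between spice_black and pocket0 below 0.012 m or distance between spice_black and pocket1 below 0.012 m or distance between spice_black and pocket2 below 0.012 m) and (distance between salt_shaker and pocket0 below 0.012 m or distance between salt_shaker and pocket1 below 0.012 m or distance between salt_shaker and pocket2 below 0.012 m) and distance between sugar_tin and pocket3 below 0.012 m and distance between the grasp point and caddy_grip below 0.03 m and contact force between the fingers and caddy above 2 N and height (world z) of caddy above 0.05 m), for 0.2 s.
At the end, for the whole second after the job is handed in: Fingers hold the grip (TCP within 30 mm, over 2 N); all four seated in their pockets within 12 mm, 0.15 rad; caddy_middle 160-240 mm before the lens, within 30 mm of its axis sideways and in height; caddy level within 0.12 rad, bar parallel to screen within 0.15 rad, still, clear of the phone ((distance between spice_brown and pocket0 below 0.012 m or distance between spice_brown and pocket1 below 0.012 m or distance between spice_brown and pocket2 below 0.012 m) and angle between the z axis of each of spice_brown, spice_black, salt_shaker and the z axis of caddy, either way round below 0.15 rad and (distance between spice_black and pocket0 below 0.012 m or distance between spice_black and pocket1 below 0.012 m or distance between spice_black and pocket2 below 0.012 m) and (distance between salt_shaker and pocket0 below 0.012 m or distance between salt_shaker and pocket1 below 0.012 m or distance between salt_shaker and pocket2 below 0.012 m) and distance between sugar_tin and pocket3 below 0.012 m and distance between the grasp point and caddy_grip below 0.03 m and contact force between the fingers and caddy above 2 N and x of caddy_middle in the frame of phone_lens between -0.24 and -0.16 m and y of caddy_middle in the frame of phone_lens between -0.03 and 0.03 m and z of caddy_middle in the frame of phone_lens between -0.03 and 0.03 m and angle between caddy's own z axis and vertical below 0.12 rad and angle between the y axis of caddy and the y axis of phone, either way round below 0.15 rad and linear speed of caddy below 0.03 m/s and angular speed of caddy below 0.2 rad/s and contact force between caddy and phone below 0.5 N); the arm keeps its last pose, push and grip.
It fails at once if the glass, the mug or the oil bottle is pushed more than 30 mm from its place or tipped over 0.5 rad (distance of any of water_glass, mug, oil_bottle from where it was at the start of the episode above 0.03 m or angle between any of water_glass, mug, oil_bottle's own z axis and vertical above 0.5 rad).
It fails at once if a jar, the shaker, the sugar tin or the caddy is tipped over 0.5 rad (angle between any of spice_brown, spice_black, salt_shaker, sugar_tin, caddy's own z axis and vertical above 0.5 rad).
It fails at once if the phone or its stand is struck or leant on (over 3 N) (contact force between phone and anything else above 3 N).
It also fails if it takes over 72 s, if anything falls off the work surface, if the arm or the gripper's body presses on something with over 40 N, if the wrist force passes 120 N, or if a joint passes its speed limit or range.

## Working session

There is one attempt and no reset: what is moved stays moved. The work goes in short steps, Python scripts to look and compute and a tool call to move; the robot and the scene stay as the last step left them, time stands still between calls to the robot, and variables do not carry over. Pictures are saved under pics/ and viewed, at most 10 in all, crops included, and the job is handed in when it is done.

Besides the shell and the picture viewer there is one more tool, called after "Request:" as name(argument=value, ...) on one line, values as JSON. carry_out: Moves the arm, as the interface text tells. Shifts and turns lie within -1 to 1; 1 stands for 15 cm of shift or pi/4 rad of turn. Its arguments: {"type":"object","properties":{"commands":{"type":"array","items":{"type":"array","items":{"type":"number","minimum":-1,"maximum":1}}}},"required":["commands"]}

```bash
mkdir -p pics
cat > h.py <<'E'
import numpy as np, cv2
from station import env
def snap(n):
    s=env.snapshot(n); return s
def save(im,f): cv2.imwrite('pics/'+f,cv2.cvtColor(im,cv2.COLOR_RGB2BGR))
def cloud(s):
    z=s['range_z'];K=s['K'];v,u=np.mgrid[:z.shape[0],:z.shape[1]]
    P=np.stack([(u-K[0,2])/K[0,0]*z,(v-K[1,2])/K[1,1]*z,z],-1)
    W=P@s['pose'][:3,:3].T+s['pose'][:3,3]; W[z==0]=np.nan; return W
def ray(s,u,v,h):
    d=s['pose'][:3,:3]@np.linalg.inv(s['K'])@[u,v,1.];c=s['pose'][:3,3]
    return c+d*(h-c[2])/d[2]
E
python3 - <<'E'
from h import *
for n in('scene','top'):
    s=snap(n);save(s['image'],n+'0.png');np.savez(n+'0.npz',**s);print(s['K'],s['pose'].round(3))
print(env.read_state())
E
```

```text
[[506.33247524   0.         277.61792226]
 [  0.         506.33247524 209.76074883]
 [  0.           0.           1.        ]] [[ 0.967  0.22  -0.126  0.712]
 [ 0.253 -0.856  0.451 -0.51 ]
 [-0.009 -0.468 -0.883  1.169]
 [ 0.     0.     0.     1.   ]]
[[414.13589733   0.         270.93475125]
 [  0.         414.13589733 217.42926871]
 [  0.           0.           1.        ]] [[-0.026 -0.997  0.072  0.511]
 [-1.     0.027  0.008 -0.005]
 [-0.009 -0.072 -0.997  0.985]
 [ 0.     0.     0.     1.   ]]
{'t': 0.1, 'joint_positions': array([-1.38607153e+00,  2.45766188e-01,  1.55893132e+00,  2.36041502e-05,
        1.33866687e+00, -1.74117095e-01]), 'joint_velocities': array([ 0.00080904, -0.0013772 , -0.00336116, -0.00080397, -0.00183388,
        0.00230867]), 'tau': array([ 8.01137066e-04, -4.30673826e+01, -3.27127182e+01, -1.73012304e-04,
        2.82659057e-03, -1.17141684e-05]), 'tcp_pos': array([ 0.22818494, -0.60812178,  0.24895535]), 'eef_rot': array([-3.13985169e+00, -3.29546613e-04,  3.58836153e-01]), 'wrist_force': array([0.83658179, 0.53965603, 0.45115458]), 'wrist_torque': array([ 0.06795585, -0.0290397 , -0.00693644]), 'finger_force': 0.0, 'finger_gap': 1.0000373273077008}
```

View pics/scene0.png

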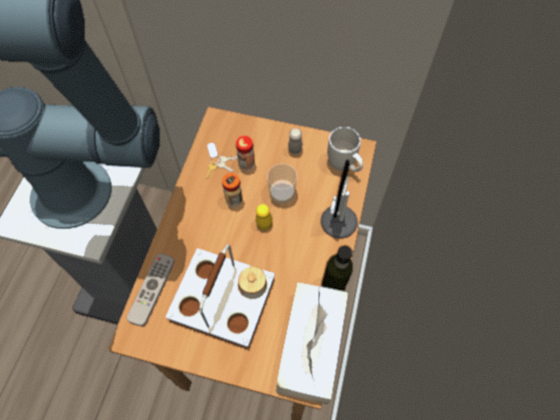

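View pics/top0.png

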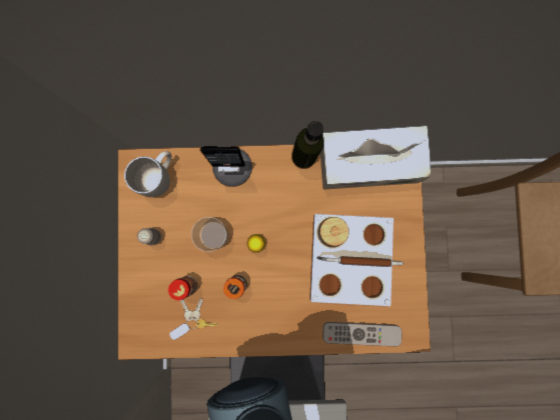

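Scene view: jars with reddish lids at (245,145) and (232,182), grey-capped shaker at (295,135), yellow look-alike at (263,215), glass at (282,184), caddy around (222,297), phone at (342,195). In the top view the same objects are at (180,288), (235,287), (148,236), (256,243), (212,235), (352,260) and (230,160). The two jars are the only ones present. The grey shaker fits the description and the yellow one does not. I'll confirm with a crop.

Run:
```python
from h import *
s=np.load('scene0.npz');im=s['image'][105:240,195:375];save(cv2.resize(im,None,fx=4.2,fy=4.2,interpolation=cv2.INTER_CUBIC),'crop.png')
t=np.load('top0.npz');W=cloud(t);I=t['image'];hsv=cv2.cvtColor(I,cv2.COLOR_RGB2HSV)
def circ(name,m):
    n,l,st,c=cv2.connectedComponentsWithStats(m.astype(np.uint8))
    for i in range(1,n):
        if st[i,4]>40:
            p=W[l==i];p=p[~np.isnan(p[:,0])]
            if len(p): print(name,c[i].round(1),st[i,4],'mean',p.mean(0).round(4),'min',p.min(0).round(3),'max',p.max(0).round(3))
X,Y,Z=W[...,0],W[...,1],W[...,2]
import warnings;warnings.filterwarnings('ignore')
ta=(X<1)&(X>0.3)
print('table z',np.nanmedian(Z[200:340,130:420]))
circ('tall>95',(Z>.094)&(Z<.125)&(X>.25)&(X<1)&(abs(Y)<.45))
circ('shak>80',(Z>.078)&(Z<.094)&(X>.25)&(X<1)&(abs(Y)<.45))
circ('deck',(Z>.030)&(Z<.042)&(X>.25)&(X<1)&(Y<.0)&(Y>-.4))
circ('grip',(Z>.13)&(Z<.2)&(X>.25)&(X<.7)&(Y<.0)&(Y>-.4))
circ('phone',(Z>.12)&(Z<.25)&(X>.5)&(X<1)&(Y>-.15)&(Y<.3))
for u,v in[(180,288),(235,287),(148,236),(212,235),(256,243)]: print(u,v,W[v,u].round(3))
# pocket centroids: dark in deck
m=(hsv[...,2]<130)&(hsv[...,0]<15)
b=m.copy();b[:]=0;b[215:302,313:393]=m[215:302,313:393]
n,l,st,c=cv2.connectedComponentsWithStats(b.astype(np.uint8))
for i in range(1,n):
    if st[i,4]>60: print('pk',st[i],c[i].round(1),ray(t,*c[i],.036).round(4),ray(t,*c[i],.006).round(4))
```

```text
table z 0.0007345499393160981
tall>95 [170.3 166.5] 4199 mean [0.6925 0.2124 0.1097] min [ 0.25  -0.45   0.094] max [0.841 0.444 0.125]
tall>95 [303.2 154.8] 91 mean [ 0.707  -0.0709  0.1102] min [ 0.698 -0.105  0.094] max [ 0.735 -0.05   0.125]
tall>95 [369.5 151.7] 203 mean [ 0.7096 -0.2125  0.111 ] min [ 0.699 -0.261  0.094] max [ 0.719 -0.149  0.125]
tall>95 [143.3 174.9] 255 mean [0.6747 0.2752 0.1016] min [0.634 0.236 0.094] max [0.714 0.317 0.108]
tall>95 [227.8 164.5] 90 mean [0.6908 0.091  0.1091] min [0.689 0.057 0.094] max [0.695 0.13  0.125]
tall>95 [233.2 287.9] 354 mean [0.4283 0.0851 0.1057] min [0.407 0.064 0.094] max [0.451 0.107 0.11 ]
tall>95 [178.2 289.1] 367 mean [0.4287 0.201  0.1056] min [0.407 0.18  0.094] max [0.45  0.223 0.111]
shak>80 [172.9 168.8] 1984 mean [0.692  0.2127 0.086 ] min [ 0.25  -0.45   0.078] max [0.841 0.443 0.094]
shak>80 [376.3 155.6] 4801 mean [ 0.7068 -0.2335  0.0836] min [ 0.647 -0.35   0.078] max [ 0.771 -0.118  0.094]
shak>80 [159.2 171.2] 164 mean [0.6849 0.2448 0.0866] min [0.634 0.231 0.078] max [0.729 0.281 0.094]
shak>80 [304.1 1
[... 1151 characters left out ...]
9.8 139.9] 809 mean [ 0.7209 -0.0795  0.177 ] min [ 0.698 -0.111  0.12 ] max [ 0.755 -0.053  0.23 ]
phone [221.7 154.6] 655 mean [0.6922 0.0926 0.1964] min [0.689 0.057 0.12 ] max [0.703 0.13  0.237]
180 288 [0.431 0.197 0.105]
235 287 [0.43  0.081 0.106]
148 236 [0.543 0.271 0.084]
212 235 [0.544 0.142 0.012]
256 243 [0.522 0.036 0.087]
pk [364 224  20  21 325] [373.7 234.1] [ 0.5354 -0.2317  0.036 ] [ 0.5362 -0.2389  0.006 ]
pk [339 256  53  10 386] [365.2 260.9] [ 0.475  -0.2097  0.036 ] [ 0.4738 -0.2162  0.006 ]
pk [320 274  21  22 337] [329.7 284.6] [ 0.4237 -0.127   0.036 ] [ 0.4209 -0.1308  0.006 ]
pk [362 277  20  21 336] [371.8 286.9] [ 0.4161 -0.2222  0.036 ] [ 0.413 -0.229  0.006]
```

View pics/crop.png

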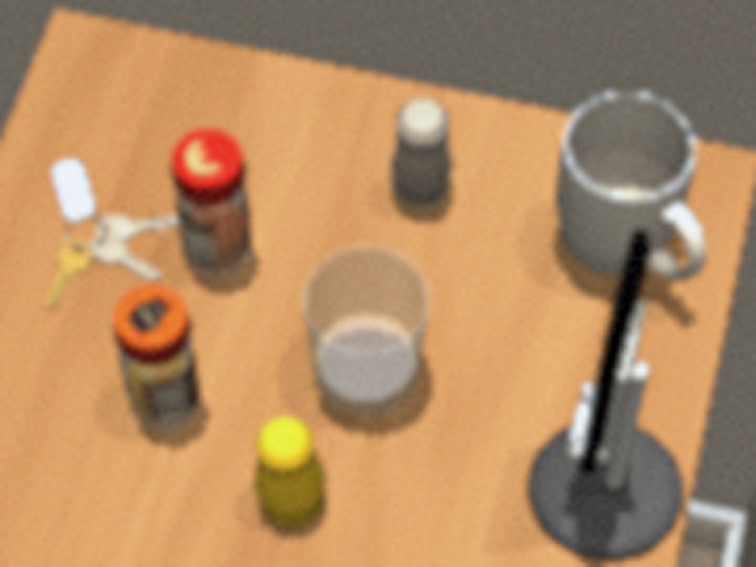

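The crop confirms the grey-capped shaker at (420,150), jars with red and orange-red lids at (208,170) and (150,325), and the yellow look-alike at (287,470), which I'll leave alone. Next I'll fit the phone and plan the first moves.

```bash
cat > plan.py <<'E'
import sys,numpy as np
from scipy.spatial.transform import Rotation as R
def plan(p,yaw,wps):
    """wps: (x,y,z,yaw); prints one row per call (rounded), tracking the commanded pose"""
    p=np.array(p,float)
    for w in wps:
        for k in range(20):
            M=R.from_euler('xyz',[np.pi,0,yaw]).as_matrix()
            d=M.T@(np.array(w[:3])-p)/.15; r=-(w[3]-yaw)/(np.pi/4)
            n=max(1,np.abs(d).max(),abs(r),np.linalg.norm(d)*.15/.2)
            row=np.round(np.r_[d/n,r/n],3)
            p=p+M@row[:3]*.15; yaw-=row[3]*np.pi/4
            print(row[0],row[1],row[2],'rz',row[3],'->',p.round(4),round(yaw,4))
            if n==1: break
E
python3 - <<'E'
from h import *
from plan import plan
t=np.load('top0.npz');W=cloud(t);X,Y,Z=W[...,0],W[...,1],W[...,2]
m=(Z>.15)&(Z<.228)&(X>.66)&(X<.72)&(Y>.04)&(Y<.15);p=W[m]
for lo in(.15,.17,.19,.21):
    q=p[(p[:,2]>lo)&(p[:,2]<lo+.02)];f=np.polyfit(q[:,1],q[:,0],1);print(lo,len(q),f.round(4),q[:,1].min().round(4),q[:,1].max().round(4))
plan([.228,-.609,.25],.359,[(.4285,.0855,.25,-.08),(.4285,.0855,.13,-.08),(.4285,.0855,.092,-.08)])
E
```

```text
0.15 74 [0.0132 0.6894] 0.057 0.1299
0.17 77 [0.0108 0.6896] 0.0569 0.1285
0.19 89 [0.0099 0.6898] 0.0569 0.1298
0.21 114 [0.0403 0.6879] 0.0569 0.1293
0.745 -1.0 -0.0 rz 0.145 -> [ 0.2799 -0.4293  0.25  ] 0.2451
0.581 -1.0 -0.0 rz 0.134 -> [ 0.3281 -0.2626  0.25  ] 0.1399
0.447 -1.0 -0.0 rz 0.127 -> [ 0.3736 -0.1048  0.25  ] 0.0401
0.333 -1.0 -0.0 rz 0.122 -> [0.4174 0.0471 0.25  ] -0.0557
0.059 -0.26 -0.0 rz 0.031 -> [0.4285 0.0856 0.25  ] -0.08
0.0 0.0 0.8 rz -0.0 -> [0.4285 0.0856 0.13  ] -0.08
0.0 0.0 0.253 rz -0.0 -> [0.4285 0.0856 0.092 ] -0.08
```

Request:
carry_out(commands=[[0.745, -1, 0, 0, 0, 0.145, 1], [0.745, -1, 0, 0, 0, 0.145, 1], [0.745, -1, 0, 0, 0, 0.145, 1], [0.745, -1, 0, 0, 0, 0.145, 1], [0.745, -1, 0, 0, 0, 0.145, 1]])

```text
t: 0.52
tcp_pos: [0.2809, -0.4249, 0.2489]
eef_rot: [-3.139, -0.0, 0.247]
wrist_force: [-0.1, 0.9, 0.1]
finger_gap: 0.999
finger_force: 0.0
```

Request:
carry_out(commands=[[0.581, -1, 0, 0, 0, 0.134, 1], [0.581, -1, 0, 0, 0, 0.134, 1], [0.581, -1, 0, 0, 0, 0.134, 1], [0.581, -1, 0, 0, 0, 0.134, 1], [0.581, -1, 0, 0, 0, 0.134, 1]])

```text
t: 0.93
tcp_pos: [0.329, -0.2575, 0.2491]
eef_rot: [-3.139, -0.0, 0.144]
wrist_force: [-0.6, -0.7, -0.8]
finger_gap: 0.999
finger_force: 0.0
```

Request:
carry_out(commands=[[0.447, -1, 0, 0, 0, 0.127, 1], [0.447, -1, 0, 0, 0, 0.127, 1], [0.447, -1, 0, 0, 0, 0.127, 1], [0.447, -1, 0, 0, 0, 0.127, 1], [0.447, -1, 0, 0, 0, 0.127, 1]])

```text
t: 1.35
tcp_pos: [0.3747, -0.099, 0.2496]
eef_rot: [-3.14, -0.001, 0.049]
wrist_force: [0.2, -0.9, -0.7]
finger_gap: 0.997
finger_force: 0.0
```

Request:
carry_out(commands=[[0.333, -1, 0, 0, 0, 0.122, 1], [0.333, -1, 0, 0, 0, 0.122, 1], [0.333, -1, 0, 0, 0, 0.122, 1], [0.333, -1, 0, 0, 0, 0.122, 1], [0.333, -1, 0, 0, 0, 0.122, 1]])

```text
t: 1.77
tcp_pos: [0.4183, 0.0521, 0.2498]
eef_rot: [-3.14, 0.0, -0.048]
wrist_force: [1.3, 0.3, 0.0]
finger_gap: 1.002
finger_force: 0.0
```

Request:
carry_out(commands=[[0.059, -0.26, 0, 0, 0, 0.031, 1], [0.059, -0.26, 0, 0, 0, 0.031, 1], [0.059, -0.26, 0, 0, 0, 0.031, 1], [0.059, -0.26, 0, 0, 0, 0.031, 1]])

```text
t: 2.1
tcp_pos: [0.4287, 0.0852, 0.2496]
eef_rot: [3.141, 0.001, -0.08]
wrist_force: [-0.4, -0.1, -0.3]
finger_gap: 1.0
finger_force: 0.0
```

Request:
carry_out(commands=[[0, 0, 0.25, 0, 0, 0, 1], [0, 0, 0.5, 0, 0, 0, 1], [0, 0, 0.75, 0, 0, 0, 1], [0, 0, 0.9, 0, 0, 0, 1], [0, 0, 0.9, 0, 0, 0, 1]])

```text
t: 2.52
tcp_pos: [0.4246, 0.0846, 0.1099]
eef_rot: [3.141, 0.011, -0.083]
wrist_force: [-0.3, 0.7, 0.3]
finger_gap: 1.003
finger_force: 0.0
```

Request:
carry_out(commands=[[0, 0, 0.153, 0, 0, 0, 1], [0, 0, 0.153, 0, 0, 0, 1], [0, 0, 0.153, 0, 0, 0, 0], [0, 0, 0.153, 0, 0, 0, -1], [0, 0, 0.153, 0, 0, 0, -1]])

```text
t: 2.93
tcp_pos: [0.4302, 0.0856, 0.0939]
eef_rot: [-3.142, -0.003, -0.081]
wrist_force: [-0.9, -0.3, 0.4]
finger_gap: 0.603
finger_force: 0.0
```

Request:
carry_out(commands=[[0, 0, 0, 0, 0, 0, -1], [0, 0, 0, 0, 0, 0, -1], [0, 0, 0, 0, 0, 0, -1], [0, 0, 0, 0, 0, 0, -1]])

```text
t: 3.27
tcp_pos: [0.4304, 0.0857, 0.0941]
eef_rot: [3.141, -0.003, -0.08]
wrist_force: [-1.2, -1.1, 6.7]
finger_gap: 0.5
finger_force: 60.6
```

Run:
```python
from plan import plan
Y=-.08
print('B carry');plan([.4285,.0856,.092],Y,[(.4285,.0856,.20,Y),(.4237,-.1270,.20,Y),(.4237,-.127,.103,Y)])
print('to A');plan([.4237,-.127,.103],Y,[(.4237,-.127,.22,Y),(.4285,.2015,.22,Y),(.4285,.2015,.092,Y),(.4285,.2015,.27,Y),(.416,-.222,.27,Y),(.416,-.222,.103,Y)])
```

```text
B carry
0.0 0.0 -0.72 rz -0.0 -> [0.4285 0.0856 0.2   ] -0.08
0.057 1.0 0.0 rz -0.0 -> [ 0.425  -0.0646  0.2   ] -0.08
0.024 0.415 0.0 rz -0.0 -> [ 0.4236 -0.1269  0.2   ] -0.08
0.0 0.0 0.647 rz -0.0 -> [ 0.4236 -0.1269  0.103 ] -0.08
to A
0.0 0.0 -0.78 rz -0.0 -> [ 0.4237 -0.127   0.22  ] -0.08
-0.065 -1.0 -0.0 rz -0.0 -> [0.426  0.0233 0.22  ] -0.08
-0.066 -1.0 -0.0 rz -0.0 -> [0.4281 0.1736 0.22  ] -0.08
-0.012 -0.186 -0.0 rz -0.0 -> [0.4285 0.2016 0.22  ] -0.08
-0.0 0.0 0.853 rz -0.0 -> [0.4285 0.2016 0.092 ] -0.08
-0.0 0.0 -1.0 rz -0.0 -> [0.4285 0.2016 0.242 ] -0.08
-0.0 0.0 -0.186 rz -0.0 -> [0.4285 0.2016 0.2699] -0.08
0.05 1.0 -0.0 rz -0.0 -> [0.424  0.0514 0.2699] -0.08
0.051 1.0 -0.0 rz -0.0 -> [ 0.4196 -0.0987  0.2699] -0.08
0.041 0.821 -0.0 rz -0.0 -> [ 0.4159 -0.2219  0.2699] -0.08
0.0 0.0 1.0 rz -0.0 -> [ 0.4159 -0.2219  0.1199] -0.08
0.0 0.0 0.113 rz -0.0 -> [ 0.4159 -0.2219  0.103 ] -0.08
```

Request:
carry_out(commands=[[0, 0, -0.15, 0, 0, 0, -1], [0, 0, -0.4, 0, 0, 0, -1], [0, 0, -0.6, 0, 0, 0, -1], [0, 0, -0.72, 0, 0, 0, -1], [0, 0, -0.72, 0, 0, 0, -1]])

```text
t: 3.68
tcp_pos: [0.4317, 0.0859, 0.2053]
eef_rot: [-3.141, -0.01, -0.08]
wrist_force: [0.5, 0.3, -0.8]
finger_gap: 0.503
finger_force: 61.2
```

Request:
carry_out(commands=[[0.012, 0.2, 0, 0, 0, 0, -1], [0.025, 0.45, 0, 0, 0, 0, -1], [0.04, 0.7, 0, 0, 0, 0, -1], [0.057, 1, 0, 0, 0, 0, -1], [0.057, 1, 0, 0, 0, 0, -1]])

```text
t: 4.1
tcp_pos: [0.4247, -0.0692, 0.1993]
eef_rot: [3.14, 0.001, -0.087]
wrist_force: [-0.6, -0.0, -0.2]
finger_gap: 0.505
finger_force: 61.5
```

Request:
carry_out(commands=[[0.024, 0.2, 0, 0, 0, 0, -1], [0.024, 0.35, 0, 0, 0, 0, -1], [0.024, 0.415, 0, 0, 0, 0, -1], [0.024, 0.415, 0, 0, 0, 0, -1], [0.024, 0.415, 0, 0, 0, 0, -1]])

```text
t: 4.52
tcp_pos: [0.4235, -0.126, 0.1992]
eef_rot: [-3.14, 0.001, -0.081]
wrist_force: [-0.0, -0.2, -0.7]
finger_gap: 0.503
finger_force: 61.7
```

Run:
```python
from h import *
a=snap('scene');b=snap('top')
save(np.hstack([cv2.resize(a['image'][200:350,140:290],(390,390)),cv2.resize(b['image'][200:320,280:400],(390,390))]),'p0.png')
print(env.read_state()['tcp_pos'])
W=cloud(a);m=(W[...,0]>.38)&(W[...,0]<.46)&(W[...,1]>-.16)&(W[...,1]<-.09)
for lo in (.1,.12,.14,.16,.18):
    q=W[m&(W[...,2]>lo)&(W[...,2]<lo+.02)];print(lo,len(q),q.min(0).round(3) if len(q) else 0,q.max(0).round(3) if len(q) else 0)
```

```text
[ 0.42374151 -0.12543197  0.19950544]
0.1 40 [ 0.406 -0.149  0.106] [ 0.442 -0.119  0.12 ]
0.12 69 [ 0.404 -0.15   0.12 ] [ 0.443 -0.117  0.14 ]
0.14 71 [ 0.407 -0.15   0.14 ] [ 0.443 -0.114  0.16 ]
0.16 66 [ 0.421 -0.149  0.16 ] [ 0.443 -0.116  0.18 ]
0.18 72 [ 0.425 -0.159  0.18 ] [ 0.444 -0.092  0.2  ]
```

View pics/p0.png

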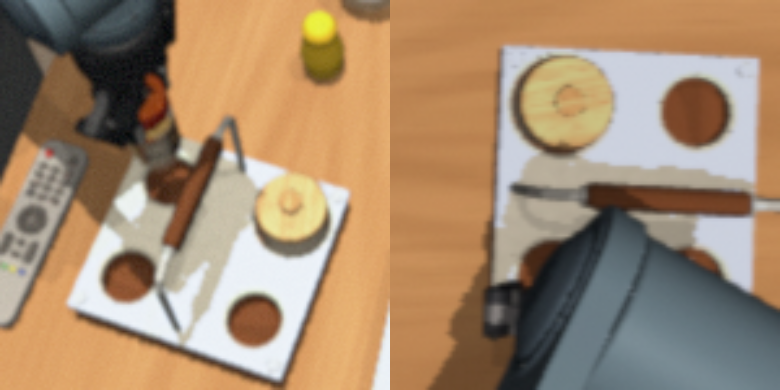

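Scene crop: the jar is held upright over the near-right pocket (165,180), and the other two pockets at (130,275) and (253,320) are clear. Lowering now.

Request:
carry_out(commands=[[0, 0, 0.15, 0, 0, 0, -1], [0, 0, 0.27, 0, 0, 0, -1], [0, 0, 0.4, 0, 0, 0, -1], [0, 0, 0.4, 0, 0, 0, -1], [0, 0, 0.4, 0, 0, 0, -1]])

```text
t: 5.03
tcp_pos: [0.4234, -0.1253, 0.1393]
eef_rot: [-3.14, 0.002, -0.079]
wrist_force: [0.4, 0.3, -0.5]
finger_gap: 0.504
finger_force: 61.7
```

Request:
carry_out(commands=[[0, 0, 0.06, 0, 0, 0, -1], [0, 0, 0.12, 0, 0, 0, -1], [0, 0, 0.18, 0, 0, 0, -1], [0, 0, 0.24, 0, 0, 0, -1], [0, 0, 0.24, 0, 0, 0, -1]])

```text
t: 5.45
tcp_pos: [0.4229, -0.126, 0.102]
eef_rot: [-3.14, 0.003, -0.08]
wrist_force: [1.4, 0.4, -2.3]
finger_gap: 0.502
finger_force: 61.7
```

Request:
carry_out(commands=[[0, 0, 0.015, 0, 0, 0, -1], [0, 0, 0.015, 0, 0, 0, -1], [0, 0, 0.015, 0, 0, 0, 0.5], [0, 0, 0.015, 0, 0, 0, 0.9], [0, 0, 0.015, 0, 0, 0, 0.9]])

```text
t: 5.87
tcp_pos: [0.4243, -0.1269, 0.1024]
eef_rot: [3.141, -0.001, -0.08]
wrist_force: [0.4, -0.9, 0.1]
finger_gap: 0.905
finger_force: 0.0
```

Request:
carry_out(commands=[[0, 0, 0, 0, 0, 0, 0.9], [0, 0, -0.2, 0, 0, 0, 0.9], [0, 0, -0.5, 0, 0, 0, 0.9], [0, 0, -0.8, 0, 0, 0, 0.9], [0, 0, -0.8, 0, 0, 0, 0.9]])

```text
t: 6.28
tcp_pos: [0.4273, -0.1285, 0.2298]
eef_rot: [3.135, -0.012, -0.08]
wrist_force: [-0.2, -0.3, 0.8]
finger_gap: 0.948
finger_force: 0.0
```

```bash
cat > chk.py <<'E'
from h import *
from plan import plan
def lids(s):
    W=cloud(s);X,Y,Z=W[...,0],W[...,1],W[...,2]
    h=cv2.cvtColor(s['image'],cv2.COLOR_RGB2HSV)
    m=((h[...,1]>150)&(h[...,2]>100)&((h[...,0]<12)|(h[...,0]>170))&(Z>.09)&(Z<.135)&(X>.3)&(X<.65)&(Y>-.4)).astype(np.uint8)
    n,l,st,c=cv2.connectedComponentsWithStats(m)
    for i in range(1,n):
        if st[i,4]>30:
            p=W[l==i];print('lid',c[i].round(0),st[i,4],p.min(0).round(4),p.max(0).round(4),'c',((p.min(0)+p.max(0))/2).round(4))
if __name__=='__main__':
    for n in('scene','top'): print(n);lids(snap(n))
    print(env.read_state()['tcp_pos'].round(4))
E
python3 chk.py
```

```text
scene
lid [244. 143.] 189 [0.4056 0.1774 0.0915] [0.449  0.2244 0.114 ] c [0.4273 0.2009 0.1028]
lid [200. 257.] 212 [ 0.3989 -0.1503  0.1042] [ 0.4427 -0.1064  0.1182] c [ 0.4208 -0.1283  0.1112]
top
lid [178. 289.] 299 [0.4078 0.181  0.0902] [0.4497 0.2232 0.1106] c [0.4288 0.2021 0.1004]
[ 0.4255 -0.1275  0.2249]
```

Jar B's lid is now at (0.422,-0.128), with its top about 6 mm higher than on the table, so it is seated. Next is jar A.

Request:
carry_out(commands=[[-0.065, -1, 0, 0, 0, 0, 1], [-0.065, -1, 0, 0, 0, 0, 1], [-0.065, -1, 0, 0, 0, 0, 1], [-0.065, -1, 0, 0, 0, 0, 1], [-0.065, -1, 0, 0, 0, 0, 1]])

```text
t: 6.8
tcp_pos: [0.4246, 0.0275, 0.2194]
eef_rot: [-3.14, 0.004, -0.075]
wrist_force: [1.0, -0.3, -0.0]
finger_gap: 0.996
finger_force: 0.0
```

Request:
carry_out(commands=[[-0.066, -1, 0, 0, 0, 0, 1], [-0.066, -1, 0, 0, 0, 0, 1], [-0.066, -1, 0, 0, 0, 0, 1], [-0.066, -1, 0, 0, 0, 0, 1], [-0.066, -1, 0, 0, 0, 0, 1]])

```text
t: 7.22
tcp_pos: [0.4271, 0.1769, 0.2198]
eef_rot: [-3.141, 0.003, -0.075]
wrist_force: [0.5, 0.7, 0.6]
finger_gap: 0.999
finger_force: 0.0
```

Request:
carry_out(commands=[[-0.012, -0.186, 0, 0, 0, 0, 1], [-0.012, -0.186, 0, 0, 0, 0, 1], [-0.012, -0.186, 0, 0, 0, 0, 1], [-0.012, -0.186, 0, 0, 0, 0, 1], [-0.012, -0.186, 0, 0, 0, 0, 1]])

```text
t: 7.63
tcp_pos: [0.4287, 0.2008, 0.2211]
eef_rot: [3.141, 0.001, -0.082]
wrist_force: [0.9, 0.6, 0.3]
finger_gap: 1.004
finger_force: 0.0
```

Request:
carry_out(commands=[[0, 0, 0.2, 0, 0, 0, 1], [0, 0, 0.4, 0, 0, 0, 1], [0, 0, 0.6, 0, 0, 0, 1], [0, 0, 0.6, 0, 0, 0, 1], [0, 0, 0.6, 0, 0, 0, 1]])

```text
t: 8.05
tcp_pos: [0.4278, 0.201, 0.1307]
eef_rot: [3.14, 0.004, -0.081]
wrist_force: [0.2, 0.1, 0.4]
finger_gap: 1.0
finger_force: 0.0
```

Request:
carry_out(commands=[[0, 0, 0.15, 0, 0, 0, 1], [0, 0, 0.265, 0, 0, 0, 1], [0, 0, 0.265, 0, 0, 0, 1], [0, 0, 0.265, 0, 0, 0, 0], [0, 0, 0.265, 0, 0, 0, -1]])

```text
t: 8.47
tcp_pos: [0.4305, 0.2021, 0.0943]
eef_rot: [-3.141, -0.004, -0.08]
wrist_force: [-0.9, 0.6, 0.5]
finger_gap: 0.747
finger_force: 0.0
```

Request:
carry_out(commands=[[0, 0, 0, 0, 0, 0, -1], [0, 0, 0, 0, 0, 0, -1], [0, 0, 0, 0, 0, 0, -1], [0, 0, 0, 0, 0, 0, -1], [0, 0, 0, 0, 0, 0, -1]])

```text
t: 8.88
tcp_pos: [0.4304, 0.2022, 0.0942]
eef_rot: [-3.141, -0.003, -0.08]
wrist_force: [-0.8, -1.2, 7.8]
finger_gap: 0.509
finger_force: 60.3
```

Request:
carry_out(commands=[[0, 0, -0.15, 0, 0, 0, -1], [0, 0, -0.4, 0, 0, 0, -1], [0, 0, -0.65, 0, 0, 0, -1], [0, 0, -0.9, 0, 0, 0, -1], [0, 0, -1, 0, 0, 0, -1]])

```text
t: 9.3
tcp_pos: [0.431, 0.2025, 0.2485]
eef_rot: [-3.139, -0.009, -0.08]
wrist_force: [0.8, -0.0, -1.3]
finger_gap: 0.506
finger_force: 61.1
```

Request:
carry_out(commands=[[0.01, 0.2, 0, 0, 0, 0, -1], [0.022, 0.45, 0, 0, 0, 0, -1], [0.035, 0.7, 0, 0, 0, 0, -1], [0.05, 1, 0, 0, 0, 0, -1], [0.05, 1, 0, 0, 0, 0, -1]])

```text
t: 9.72
tcp_pos: [0.4243, 0.0469, 0.2426]
eef_rot: [3.139, -0.001, -0.087]
wrist_force: [-1.5, 0.7, -1.3]
finger_gap: 0.505
finger_force: 61.5
```

Request:
carry_out(commands=[[0.01, 0.2, 0, 0, 0, 0, -1], [0.022, 0.45, 0, 0, 0, 0, -1], [0.035, 0.7, 0, 0, 0, 0, -1], [0.051, 1, 0, 0, 0, 0, -1], [0.051, 1, 0, 0, 0, 0, -1]])

```text
t: 10.13
tcp_pos: [0.4197, -0.1034, 0.2429]
eef_rot: [3.139, -0.001, -0.087]
wrist_force: [0.0, 0.2, -1.1]
finger_gap: 0.503
finger_force: 61.7
```

Request:
carry_out(commands=[[0.01, 0.25, 0, 0, 0, 0, -1], [0.025, 0.5, 0, 0, 0, 0, -1], [0.035, 0.7, 0, 0, 0, 0, -1], [0.041, 0.821, 0, 0, 0, 0, -1], [0.041, 0.821, 0, 0, 0, 0, -1]])

```text
t: 10.55
tcp_pos: [0.416, -0.2243, 0.2425]
eef_rot: [3.14, -0.0, -0.084]
wrist_force: [0.0, 0.3, -0.9]
finger_gap: 0.501
finger_force: 62.0
```

Request:
carry_out(commands=[[0, 0, 0.15, 0, 0, 0, -1], [0, 0, 0.35, 0, 0, 0, -1], [0, 0, 0.55, 0, 0, 0, -1], [0, 0, 0.66, 0, 0, 0, -1], [0, 0, 0.66, 0, 0, 0, -1]])

```text
t: 10.97
tcp_pos: [0.414, -0.2185, 0.139]
eef_rot: [-3.136, 0.007, -0.079]
wrist_force: [-0.4, 0.3, -1.5]
finger_gap: 0.506
finger_force: 62.0
```

Run:
```python
from h import *
a=snap('scene');save(cv2.resize(a['image'][200:350,140:290],(500,500)),'p1.png')
print(env.read_state()['tcp_pos'])
W=cloud(a);m=(W[...,0]>.37)&(W[...,0]<.46)&(W[...,1]>-.26)&(W[...,1]<-.18)
for lo in (.06,.08,.10,.12):
    q=W[m&(W[...,2]>lo)&(W[...,2]<lo+.02)];print(lo,len(q),q.min(0).round(3) if len(q) else 0,q.max(0).round(3) if len(q) else 0)
```

```text
[ 0.41523208 -0.21971491  0.14145796]
0.06 59 [ 0.397 -0.242  0.06 ] [ 0.434 -0.207  0.08 ]
0.08 56 [ 0.406 -0.242  0.08 ] [ 0.433 -0.205  0.1  ]
0.1 56 [ 0.415 -0.241  0.1  ] [ 0.434 -0.203  0.12 ]
0.12 68 [ 0.412 -0.253  0.121] [ 0.434 -0.184  0.14 ]
```

View pics/p1.png

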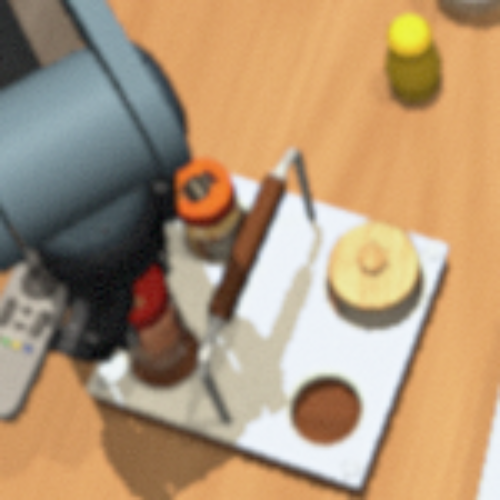

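Jar A is upright over the near-left pocket at crop (165,360), and jar B sits in its pocket at (210,210). I'll lower A with a 1.5 mm correction.

Request:
carry_out(commands=[[0.01, 0.006, 0.06, 0, 0, 0, -1], [0.01, 0.006, 0.12, 0, 0, 0, -1], [0.01, 0.006, 0.18, 0, 0, 0, -1], [0.01, 0.006, 0.24, 0, 0, 0, -1], [0.01, 0.006, 0.263, 0, 0, 0, -1]])

```text
t: 11.43
tcp_pos: [0.417, -0.222, 0.1022]
eef_rot: [-3.14, 0.002, -0.08]
wrist_force: [0.0, 0.2, -2.1]
finger_gap: 0.502
finger_force: 62.0
```

Request:
carry_out(commands=[[0, 0, 0.01, 0, 0, 0, -1], [0, 0, 0.01, 0, 0, 0, -1]])

```text
t: 11.6
tcp_pos: [0.4174, -0.2225, 0.1017]
eef_rot: [-3.141, 0.001, -0.08]
wrist_force: [-0.2, 0.0, -1.4]
finger_gap: 0.506
finger_force: 62.0
```

Request:
carry_out(commands=[[0, 0, 0, 0, 0, 0, 0.5], [0, 0, 0, 0, 0, 0, 0.9], [0, 0, 0, 0, 0, 0, 0.9], [0, 0, 0, 0, 0, 0, 0.9], [0, 0, -0.1, 0, 0, 0, 0.9]])

```text
t: 12.02
tcp_pos: [0.4161, -0.2213, 0.1151]
eef_rot: [-3.138, 0.004, -0.08]
wrist_force: [-0.2, -0.1, -0.2]
finger_gap: 0.949
finger_force: 0.0
```

Request:
carry_out(commands=[[0, 0, -0.25, 0, 0, 0, 0.9], [0, 0, -0.5, 0, 0, 0, 0.9], [0, 0, -0.75, 0, 0, 0, 0.9], [0, 0, -0.75, 0, 0, 0, 0.9], [0, 0, -0.75, 0, 0, 0, 0.9]])

```text
t: 12.43
tcp_pos: [0.4188, -0.2236, 0.2327]
eef_rot: [3.138, -0.005, -0.08]
wrist_force: [-0.3, -0.4, -0.7]
finger_gap: 0.951
finger_force: 0.0
```

```bash
python3 chk.py
python3 - <<'E'
from plan import plan
Y=-.08
plan([.4173,-.2229,.2295],Y,[(.544,.2805,.2295,Y),(.544,.2805,.053,Y),(.544,.2805,.21,Y),(.5355,-.2317,.21,Y),(.5355,-.2317,.10,Y),(.5355,-.2317,.062,Y)])
E
```

```text
scene
lid [200. 260.] 120 [ 0.4048 -0.1499  0.0962] [ 0.4418 -0.1121  0.1176] c [ 0.4233 -0.131   0.1069]
lid [183. 296.] 276 [ 0.3929 -0.2454  0.0929] [ 0.4353 -0.2032  0.1188] c [ 0.4141 -0.2243  0.1059]
top
lid [334. 287.] 87 [ 0.4027 -0.1473  0.1001] [ 0.4431 -0.105   0.1155] c [ 0.4229 -0.1262  0.1078]
lid [380. 286.] 122 [ 0.4164 -0.2423  0.1082] [ 0.4355 -0.203   0.1158] c [ 0.4259 -0.2227  0.112 ]
[ 0.4172 -0.2222  0.2288]
0.168 -1.0 -0.0 rz -0.0 -> [ 0.4544 -0.0754  0.2295] -0.08
0.168 -1.0 -0.0 rz -0.0 -> [0.4915 0.0721 0.2295] -0.08
0.168 -1.0 -0.0 rz -0.0 -> [0.5286 0.2196 0.2295] -0.08
0.07 -0.413 -0.0 rz -0.0 -> [0.544  0.2805 0.2295] -0.08
-0.0 0.0 1.0 rz -0.0 -> [0.544  0.2805 0.0795] -0.08
-0.0 0.0 0.177 rz -0.0 -> [0.544  0.2805 0.0529] -0.08
-0.0 0.0 -1.0 rz -0.0 -> [0.544  0.2805 0.2029] -0.08
-0.0 0.0 -0.047 rz -0.0 -> [0.544  0.2805 0.21  ] -0.08
0.063 1.0 0.0 rz -0.0 -> [0.5415 0.1303 0.21  ] -0.08
0.064 1.0 0.0 rz -0.0 -> [ 0.5391 -0.02    0.21  ] -0.08
0.063 1.0 0.0 rz -0.0 -> [ 0.5365 -0.1703  0.21  ] -0.08
0.026 0.409 0.0 rz -0.0 -> [ 0.5355 -0.2318  0.21  ] -0.08
0.0 -0.0 0.733 rz -0.0 -> [ 0.5355 -0.2318  0.1001] -0.08
0.0 -0.0 0.254 rz -0.0 -> [ 0.5355 -0.2318  0.062 ] -0.08
```

Both jars' lids are at their pocket centres. Now the shaker.

Request:
carry_out(commands=[[0.168, -1, 0, 0, 0, 0, 1], [0.168, -1, 0, 0, 0, 0, 1], [0.168, -1, 0, 0, 0, 0, 1], [0.168, -1, 0, 0, 0, 0, 1], [0.168, -1, 0, 0, 0, 0, 1]])

```text
t: 12.95
tcp_pos: [0.454, -0.0707, 0.2272]
eef_rot: [-3.139, 0.004, -0.075]
wrist_force: [0.2, -0.9, -0.7]
finger_gap: 1.0
finger_force: 0.0
```

Request:
carry_out(commands=[[0.168, -1, 0, 0, 0, 0, 1], [0.168, -1, 0, 0, 0, 0, 1], [0.168, -1, 0, 0, 0, 0, 1], [0.168, -1, 0, 0, 0, 0, 1], [0.168, -1, 0, 0, 0, 0, 1]])

```text
t: 13.37
tcp_pos: [0.4913, 0.0758, 0.2276]
eef_rot: [-3.141, 0.004, -0.075]
wrist_force: [0.5, 0.3, -0.3]
finger_gap: 0.998
finger_force: 0.0
```

Request:
carry_out(commands=[[0.168, -1, 0, 0, 0, 0, 1], [0.168, -1, 0, 0, 0, 0, 1], [0.168, -1, 0, 0, 0, 0, 1], [0.168, -1, 0, 0, 0, 0, 1], [0.168, -1, 0, 0, 0, 0, 1]])

```text
t: 13.78
tcp_pos: [0.5289, 0.2227, 0.2276]
eef_rot: [-3.142, 0.003, -0.077]
wrist_force: [-0.1, 0.4, -0.0]
finger_gap: 1.0
finger_force: 0.0
```

Request:
carry_out(commands=[[0.07, -0.413, 0, 0, 0, 0, 1], [0.07, -0.413, 0, 0, 0, 0, 1], [0.07, -0.413, 0, 0, 0, 0, 1], [0.07, -0.413, 0, 0, 0, 0, 1], [0.07, -0.413, 0, 0, 0, 0, 1]])

```text
t: 14.2
tcp_pos: [0.5441, 0.2793, 0.2283]
eef_rot: [3.14, 0.002, -0.081]
wrist_force: [-0.5, 0.7, 0.5]
finger_gap: 1.004
finger_force: 0.0
```

Request:
carry_out(commands=[[0, 0, 0.2, 0, 0, 0, 1], [0, 0, 0.4, 0, 0, 0, 1], [0, 0, 0.6, 0, 0, 0, 1], [0, 0, 0.7, 0, 0, 0, 1], [0, 0, 0.7, 0, 0, 0, 1]])

```text
t: 14.62
tcp_pos: [0.5413, 0.2782, 0.1195]
eef_rot: [3.138, 0.009, -0.082]
wrist_force: [-0.5, -0.2, 0.5]
finger_gap: 1.005
finger_force: 0.0
```

Request:
carry_out(commands=[[0, 0, 0.12, 0, 0, 0, 1], [0, 0, 0.24, 0, 0, 0, 1], [0, 0, 0.36, 0, 0, 0, 1], [0, 0, 0.477, 0, 0, 0, 1], [0, 0, 0.477, 0, 0, 0, 0.5]])

```text
t: 15.03
tcp_pos: [0.5428, 0.2791, 0.0508]
eef_rot: [3.14, 0.005, -0.082]
wrist_force: [-1.2, -0.9, -1.3]
finger_gap: 0.885
finger_force: 0.0
```

Request:
carry_out(commands=[[0, 0, 0, 0, 0, 0, -1], [0, 0, 0, 0, 0, 0, -1], [0, 0, 0, 0, 0, 0, -1], [0, 0, 0, 0, 0, 0, -1], [0, 0, 0, 0, 0, 0, -1]])

```text
t: 15.45
tcp_pos: [0.5463, 0.2811, 0.0557]
eef_rot: [-3.14, -0.004, -0.08]
wrist_force: [-0.8, -1.4, 6.5]
finger_gap: 0.416
finger_force: 60.1
```

Request:
carry_out(commands=[[0, 0, -0.1, 0, 0, 0, -1], [0, 0, -0.3, 0, 0, 0, -1], [0, 0, -0.55, 0, 0, 0, -1], [0, 0, -0.8, 0, 0, 0, -1], [0, 0, -1, 0, 0, 0, -1]])

```text
t: 15.87
tcp_pos: [0.5449, 0.281, 0.2066]
eef_rot: [-3.14, -0.003, -0.08]
wrist_force: [1.3, 0.3, -1.5]
finger_gap: 0.422
finger_force: 59.8
```

Request:
carry_out(commands=[[0, 0, 0, 0, 0, 0, -1], [0, 0, 0, 0, 0, 0, -1]])

```text
t: 16.03
tcp_pos: [0.5457, 0.2813, 0.2063]
eef_rot: [-3.139, -0.005, -0.08]
wrist_force: [0.1, 0.6, -2.0]
finger_gap: 0.416
finger_force: 59.8
```

Run:
```python
from h import *
a=snap('scene');np.savez('s3.npz',**a);save(cv2.resize(a['image'][60:200,230:370],(560,560),interpolation=cv2.INTER_CUBIC),'p2.png')
print(env.read_state()['tcp_pos'])
W=cloud(a);m=(W[...,0]>.49)&(W[...,0]<.6)&(W[...,1]>.23)&(W[...,1]<.34)
for lo in np.arange(.09,.23,.015):
    q=W[m&(W[...,2]>lo)&(W[...,2]<lo+.015)];print(lo.round(3),len(q),q.min(0).round(3) if len(q) else 0,q.max(0).round(3) if len(q) else 0)
```

```text
[0.54439932 0.28086876 0.20364626]
0.09 0 0 0
0.105 0 0 0
0.12 0 0 0
0.135 0 0 0
0.15 37 [0.528 0.261 0.152] [0.563 0.276 0.165]
0.165 52 [0.526 0.259 0.166] [0.564 0.28  0.18 ]
0.18 50 [0.525 0.255 0.18 ] [0.564 0.282 0.195]
0.195 58 [0.531 0.247 0.195] [0.563 0.286 0.21 ]
0.21 37 [0.535 0.247 0.21 ] [0.56  0.306 0.224]
0.225 47 [0.529 0.232 0.225] [0.56  0.327 0.24 ]
```

View pics/p2.png

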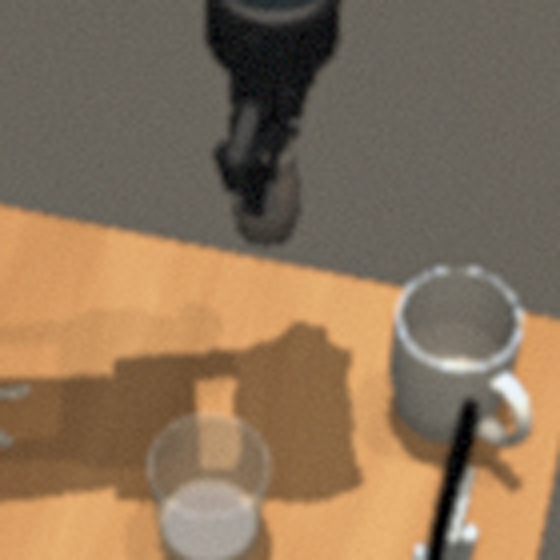

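The shaker is held upright between the fingers (crop 265,205). Carrying it to pocket 2.

Request:
carry_out(commands=[[0.012, 0.2, 0, 0, 0, 0, -1], [0.028, 0.45, 0, 0, 0, 0, -1], [0.044, 0.7, 0, 0, 0, 0, -1], [0.063, 1, 0, 0, 0, 0, -1], [0.063, 1, 0, 0, 0, 0, -1]])

```text
t: 16.5
tcp_pos: [0.5405, 0.1255, 0.2005]
eef_rot: [3.139, 0.004, -0.085]
wrist_force: [1.4, 0.3, -1.1]
finger_gap: 0.419
finger_force: 59.9
```

Request:
carry_out(commands=[[0.012, 0.2, 0, 0, 0, 0, -1], [0.028, 0.45, 0, 0, 0, 0, -1], [0.044, 0.7, 0, 0, 0, 0, -1], [0.064, 1, 0, 0, 0, 0, -1], [0.064, 1, 0, 0, 0, 0, -1]])

```text
t: 16.92
tcp_pos: [0.5383, -0.0246, 0.2012]
eef_rot: [3.14, 0.003, -0.086]
wrist_force: [0.2, 0.5, -0.4]
finger_gap: 0.421
finger_force: 60.0
```

Request:
carry_out(commands=[[0.012, 0.2, 0, 0, 0, 0, -1], [0.028, 0.45, 0, 0, 0, 0, -1], [0.044, 0.7, 0, 0, 0, 0, -1], [0.063, 1, 0, 0, 0, 0, -1], [0.063, 1, 0, 0, 0, 0, -1]])

```text
t: 17.33
tcp_pos: [0.5358, -0.1747, 0.2014]
eef_rot: [3.141, 0.002, -0.086]
wrist_force: [-0.6, 0.1, -0.4]
finger_gap: 0.417
finger_force: 60.1
```

Request:
carry_out(commands=[[0.013, 0.2, 0, 0, 0, 0, -1], [0.026, 0.35, 0, 0, 0, 0, -1], [0.026, 0.409, 0, 0, 0, 0, -1], [0.026, 0.409, 0, 0, 0, 0, -1], [0.026, 0.409, 0, 0, 0, 0, -1]])

```text
t: 17.75
tcp_pos: [0.5353, -0.2304, 0.2017]
eef_rot: [-3.14, 0.002, -0.08]
wrist_force: [-0.4, 0.5, -1.7]
finger_gap: 0.417
finger_force: 60.2
```

Request:
carry_out(commands=[[0, 0, 0.15, 0, 0, 0, -1], [0, 0, 0.35, 0, 0, 0, -1], [0, 0, 0.5, 0, 0, 0, -1], [0, 0, 0.65, 0, 0, 0, -1], [0, 0, 0.65, 0, 0, 0, -1]])

```text
t: 18.17
tcp_pos: [0.5326, -0.2275, 0.1]
eef_rot: [-3.136, 0.009, -0.079]
wrist_force: [-1.4, 1.0, -1.9]
finger_gap: 0.419
finger_force: 60.2
```

Run:
```python
from h import *
a=snap('scene')
print(env.read_state()['tcp_pos'])
W=cloud(a);m=(W[...,0]>.49)&(W[...,0]<.6)&(W[...,1]>-.28)&(W[...,1]<-.18)
for lo in np.arange(.04,.12,.015):
    q=W[m&(W[...,2]>lo)&(W[...,2]<lo+.015)];print(lo.round(3),len(q),q.min(0).round(3) if len(q) else 0,q.max(0).round(3) if len(q) else 0)
```

```text
[ 0.53399546 -0.2285787   0.10266832]
0.04 39 [ 0.505 -0.277  0.04 ] [ 0.575 -0.18   0.055]
0.055 13 [ 0.531 -0.247  0.057] [ 0.551 -0.226  0.069]
0.07 30 [ 0.539 -0.247  0.07 ] [ 0.552 -0.216  0.085]
0.085 39 [ 0.536 -0.259  0.085] [ 0.55  -0.218  0.1  ]
0.1 27 [ 0.534 -0.259  0.1  ] [ 0.548 -0.223  0.115]
0.115 18 [ 0.535 -0.262  0.115] [ 0.548 -0.228  0.129]
```

Request:
carry_out(commands=[[0, 0, 0.05, 0, 0, 0, -1], [0, 0, 0.1, 0, 0, 0, -1], [0, 0, 0.15, 0, 0, 0, -1], [0, 0, 0.2, 0, 0, 0, -1], [0, 0, 0.25, 0, 0, 0, -1]])

```text
t: 18.63
tcp_pos: [0.536, -0.2316, 0.0678]
eef_rot: [3.141, -0.001, -0.08]
wrist_force: [-0.2, 0.2, -1.5]
finger_gap: 0.42
finger_force: 60.2
```

Request:
carry_out(commands=[[0, 0, 0.015, 0, 0, 0, -1], [0, 0, 0.03, 0, 0, 0, -1], [0, 0, 0.03, 0, 0, 0, -1]])

```text
t: 18.88
tcp_pos: [0.5356, -0.2314, 0.0631]
eef_rot: [-3.141, 0.001, -0.08]
wrist_force: [0.4, -0.5, -1.1]
finger_gap: 0.424
finger_force: 60.2
```

Request:
carry_out(commands=[[0, 0, 0.006, 0, 0, 0, -1], [0, 0, 0.006, 0, 0, 0, 0.2], [0, 0, 0.006, 0, 0, 0, 0.5], [0, 0, 0.006, 0, 0, 0, 0.5], [0, 0, 0.006, 0, 0, 0, 0.5]])

```text
t: 19.3
tcp_pos: [0.536, -0.2317, 0.0631]
eef_rot: [3.141, -0.001, -0.08]
wrist_force: [0.1, 1.0, -0.1]
finger_gap: 0.748
finger_force: 0.0
```

Request:
carry_out(commands=[[0, 0, -0.15, 0, 0, 0, 0.5], [0, 0, -0.4, 0, 0, 0, 0.5], [0, 0, -0.65, 0, 0, 0, 0.5], [0, 0, -0.9, 0, 0, 0, 0.5], [0, 0, -1, 0, 0, 0, 0.5]])

```text
t: 19.72
tcp_pos: [0.5379, -0.2329, 0.2193]
eef_rot: [3.137, -0.008, -0.08]
wrist_force: [1.5, -1.2, 1.1]
finger_gap: 0.752
finger_force: 0.0
```

Request:
carry_out(commands=[[0, 0, -0.3, 0, 0, 0, 0.5], [0, 0, -0.36, 0, 0, 0, 0.5], [0.5, -1, -0.36, 0, 0, 0, 1], [0.5, -1, -0.36, 0, 0, 0, 1], [0.5, -1, -0.36, 0, 0, 0, 1]])

```text
t: 20.13
tcp_pos: [0.6011, -0.1238, 0.2674]
eef_rot: [3.141, -0.002, -0.082]
wrist_force: [0.4, 0.2, -0.1]
finger_gap: 0.999
finger_force: 0.0
```

Run:
```python
from h import *
a=snap('scene');b=snap('top');np.savez('top4.npz',**b)
print(env.read_state()['tcp_pos'])
save(np.hstack([cv2.resize(a['image'][220:350,150:280],(390,390)),cv2.resize(b['image'][200:320,290:410],(390,390))]),'p4.png')
W=cloud(b);X,Y,Z=W[...,0],W[...,1],W[...,2]
hsv=cv2.cvtColor(b['image'],cv2.COLOR_RGB2HSV)
for n,lo,hi,x0,x1,y0,y1 in[('shaker',.084,.1,.5,.57,-.28,-.19),('tinknob',.08,.11,.5,.58,-.18,-.08),('A',.1,.12,.38,.45,-.26,-.18),('B',.1,.12,.38,.45,-.16,-.08),('bar',.165,.19,.44,.52,-.26,-.1),('deck',.03,.042,.3,.65,-.32,-.05)]:
    q=W[(Z>lo)&(Z<hi)&(X>x0)&(X<x1)&(Y>y0)&(Y<y1)]
    print(n,len(q),q.min(0).round(4),q.max(0).round(4),'mid',((q.min(0)+q.max(0))/2).round(4),'med',np.median(q,0).round(4)) if len(q) else print(n,0)
q=W[(Z>.172)&(Z<.188)&(X>.44)&(X<.52)&(Y>-.235)&(Y<-.13)];print('bar fit',np.polyfit(q[:,1],q[:,0],1))
```

```text
[ 0.60226381 -0.11999855  0.26668836]
shaker 24 [ 0.5383 -0.2293  0.0844] [ 0.5494 -0.2174  0.0948] mid [ 0.5438 -0.2234  0.0896] med [ 0.5438 -0.2239  0.0901]
tinknob 0
A 162 [ 0.3939 -0.243   0.1082] [ 0.4245 -0.2124  0.1162] mid [ 0.4092 -0.2277  0.1122] med [ 0.4081 -0.2271  0.1118]
B 0
bar 0
deck 437 [ 0.3744 -0.2639  0.0306] [ 0.582  -0.1287  0.0419] mid [ 0.4782 -0.1963  0.0362] med [ 0.5667 -0.2109  0.0355]Traceback (most recent call last):
  File "<stdin>", line 10, in <module>
    raise TypeError("expected non-empty vector for x")
TypeError: expected non-empty vector for x
```

View pics/p4.png

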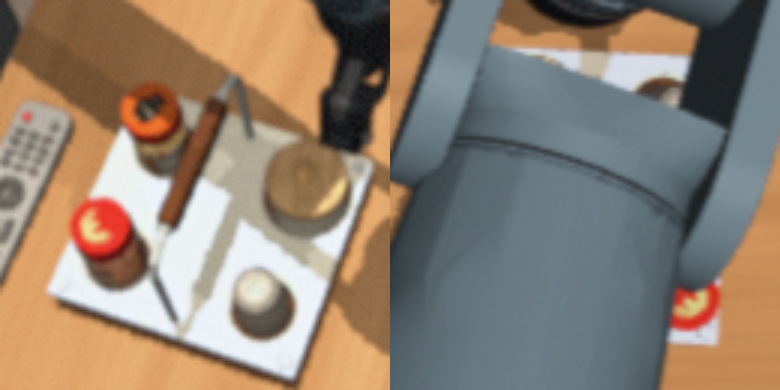

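All three pieces look upright and seated in the scene crop: jars at (150,115) and (105,235), shaker at (262,300), tin at (308,185). I'll settle the commanded pose and measure the bar in the scene view.

Request:
carry_out(commands=[[0, 0, 0, 0, 0, 0, 1], [0, 0, 0, 0, 0, 0, 1], [0, 0, 0, 0, 0, 0, 1]])

```text
t: 20.48
tcp_pos: [0.6, -0.1255, 0.2665]
eef_rot: [3.141, 0.0, -0.082]
wrist_force: [0.8, 0.1, -0.5]
finger_gap: 0.995
finger_force: 0.0
```

Run:
```python
from h import *
s=snap('scene');W=cloud(s);X,Y,Z=W[...,0],W[...,1],W[...,2]
st=env.read_state();print(st['tcp_pos'],st['joint_positions'].round(3))
for nm,s_,W_ in(('before',None,cloud(np.load('scene0.npz'))),('now',s,W)):
    m=(W_[...,2]>.168)&(W_[...,2]<.19)&(W_[...,0]>.44)&(W_[...,0]<.52)&(W_[...,1]>-.225)&(W_[...,1]<-.135)
    q=W_[m];f=np.polyfit(q[:,1],q[:,0],1);print(nm,len(q),f,np.polyval(f,-.18),q.mean(0).round(4))
    m=(W_[...,2]>.1)&(W_[...,2]<.19)&(W_[...,0]>.44)&(W_[...,0]<.52)&(W_[...,1]>-.3)&(W_[...,1]<-.05);q=W_[m];print(q[:,1].min(),q[:,1].max())
from plan import plan
plan(st['tcp_pos'],-.08,[(.4796,-.1794,.2665,-.08+np.pi/2),(.4796,-.1794,.17,-.08+np.pi/2)])
```

```text
[ 0.59996509 -0.12567687  0.2665198 ] [-0.391  0.146  1.641 -0.     1.355  1.262]
before 347 [0.08269719 0.49522886] 0.48034336354549045 [ 0.4803 -0.1811  0.179 ]
-0.2619763546320808 -0.10034645933371689
now 346 [0.0794752  0.49459724] 0.48029170270078303 [ 0.4802 -0.1808  0.1789]
-0.26186073897328355 -0.10106231841132818
-0.386 0.211 0.0 rz -1.0 -> [ 0.5397 -0.1526  0.2665] 0.7054
-0.421 -0.124 0.0 rz -1.0 -> [ 0.4796 -0.1794  0.2665] 1.4908
-0.0 0.0 0.643 rz -0.0 -> [ 0.4796 -0.1794  0.1701] 1.4908
```

Run:
```python
from plan import plan
plan([.6,-.1256,.2665],-.081,[(.56,-.144,.2665,.443),(.52,-.162,.2665,.967),(.480,-.1805,.2665,1.491),(.480,-.1805,.170,1.491)])
```

```text
-0.256 0.144 0.0 rz -0.667 -> [ 0.56   -0.144   0.2665] 0.4429
-0.292 -0.006 -0.0 rz -0.667 -> [ 0.52   -0.162   0.2665] 0.9667
-0.253 -0.149 -0.0 rz -0.668 -> [ 0.4801 -0.1805  0.2665] 1.4914
0.0 -0.0 0.643 rz 0.0 -> [ 0.4801 -0.1805  0.1701] 1.4914
```

Request:
carry_out(commands=[[-0.256, 0.144, 0, 0, 0, -0.667, 1], [-0.256, 0.144, 0, 0, 0, -0.667, 1], [-0.256, 0.144, 0, 0, 0, -0.667, 1], [-0.256, 0.144, 0, 0, 0, -0.667, 1], [-0.256, 0.144, 0, 0, 0, -0.667, 1]])

```text
t: 20.95
tcp_pos: [0.5598, -0.1442, 0.2667]
eef_rot: [3.141, -0.0, 0.444]
wrist_force: [0.2, 0.1, 0.1]
finger_gap: 1.0
finger_force: 0.0
```

Request:
carry_out(commands=[[-0.292, -0.006, 0, 0, 0, -0.667, 1], [-0.292, -0.006, 0, 0, 0, -0.667, 1], [-0.292, -0.006, 0, 0, 0, -0.667, 1], [-0.292, -0.006, 0, 0, 0, -0.667, 1], [-0.292, -0.006, 0, 0, 0, -0.667, 1]])

```text
t: 21.37
tcp_pos: [0.5201, -0.1617, 0.2667]
eef_rot: [3.141, 0.0, 0.967]
wrist_force: [0.7, 0.6, -0.6]
finger_gap: 1.003
finger_force: 0.0
```

Request:
carry_out(commands=[[-0.253, -0.149, 0, 0, 0, -0.668, 1], [-0.253, -0.149, 0, 0, 0, -0.668, 1], [-0.253, -0.149, 0, 0, 0, -0.668, 1], [-0.253, -0.149, 0, 0, 0, -0.668, 1], [-0.253, -0.149, 0, 0, 0, -0.668, 1]])

```text
t: 21.78
tcp_pos: [0.4803, -0.18, 0.2668]
eef_rot: [3.141, 0.0, 1.491]
wrist_force: [0.2, -0.2, -0.9]
finger_gap: 0.999
finger_force: 0.0
```

Request:
carry_out(commands=[[0, 0, 0, 0, 0, 0, 1], [0, 0, 0, 0, 0, 0, 1], [0, 0, 0, 0, 0, 0, 1]])

```text
t: 22.03
tcp_pos: [0.4805, -0.1797, 0.2667]
eef_rot: [3.142, 0.0, 1.489]
wrist_force: [-0.3, -1.2, 0.5]
finger_gap: 0.998
finger_force: 0.0
```

Request:
carry_out(commands=[[0, 0, 0.15, 0, 0, 0, 1], [0, 0, 0.3, 0, 0, 0, 1], [0, 0, 0.45, 0, 0, 0, 1], [0, 0, 0.55, 0, 0, 0, 1], [0, 0, 0.633, 0, 0, 0, 1]])

```text
t: 22.45
tcp_pos: [0.48, -0.1792, 0.17]
eef_rot: [-3.14, -0.001, 1.491]
wrist_force: [-1.1, 0.4, 0.3]
finger_gap: 1.001
finger_force: 0.0
```

Request:
carry_out(commands=[[0, 0, 0, 0, 0, 0, 1], [0, 0, 0, 0, 0, 0, 0], [0, 0, 0, 0, 0, 0, -0.4], [0, 0, 0, 0, 0, 0, -1], [0, 0, 0, 0, 0, 0, -1]])

```text
t: 22.87
tcp_pos: [0.4812, -0.1799, 0.173]
eef_rot: [3.14, 0.001, 1.492]
wrist_force: [0.1, -0.7, 0.1]
finger_gap: 0.451
finger_force: 0.0
```

Request:
carry_out(commands=[[0, 0, 0, 0, 0, 0, -1], [0, 0, 0, 0, 0, 0, -1], [0, 0, 0, 0, 0, 0, -1], [0, 0, 0, 0, 0, 0, -1], [0, 0, 0, 0, 0, 0, -1]])

```text
t: 23.28
tcp_pos: [0.4805, -0.1797, 0.1724]
eef_rot: [-3.141, 0.0, 1.492]
wrist_force: [-3.9, 0.6, 5.7]
finger_gap: 0.176
finger_force: 59.5
```

Request:
carry_out(commands=[[0, 0, -0.03, 0, 0, 0, -1], [0, 0, -0.08, 0, 0, 0, -1], [0, 0, -0.15, 0, 0, 0, -1], [0, 0, -0.22, 0, 0, 0, -1], [0, 0, -0.3, 0, 0, 0, -1]])

```text
t: 23.7
tcp_pos: [0.4802, -0.1793, 0.2171]
eef_rot: [-3.141, -0.001, 1.492]
wrist_force: [0.1, -0.3, -8.8]
finger_gap: 0.173
finger_force: 58.8
```

Request:
carry_out(commands=[[0, 0, -0.08, 0, 0, 0, -1], [0, 0, -0.15, 0, 0, 0, -1], [0, 0, -0.22, 0, 0, 0, -1], [0, 0, -0.27, 0, 0, 0, -1], [0, 0, -0.3, 0, 0, 0, -1]])

```text
t: 24.12
tcp_pos: [0.481, -0.1798, 0.2634]
eef_rot: [3.14, 0.001, 1.492]
wrist_force: [0.3, 1.1, -9.7]
finger_gap: 0.176
finger_force: 58.8
```

Request:
carry_out(commands=[[0, 0, -0.06, 0, 0, 0, -1], [0, 0, -0.12, 0, 0, 0, -1], [0, 0, -0.2, 0, 0, 0, -1], [0, 0, -0.25, 0, 0, 0, -1], [0, 0, -0.27, 0, 0, 0, -1]])

```text
t: 24.53
tcp_pos: [0.4812, -0.18, 0.3045]
eef_rot: [3.139, 0.002, 1.492]
wrist_force: [0.2, -0.1, -7.9]
finger_gap: 0.173
finger_force: 58.9
```

Run:
```python
from h import *
from plan import plan
s=snap('scene');save(cv2.resize(s['image'][150:350,130:380],(750,600)),'p5.png')
W=cloud(s);Z=W[...,2];m=(W[...,0]>.36)&(W[...,0]<.6)&(W[...,1]>-.3)&(W[...,1]<-.07)&(Z>.145)&(Z<.19)
h=cv2.cvtColor(s['image'],cv2.COLOR_RGB2HSV);q=W[m&(h[...,1]<50)&(h[...,2]>140)];A=np.c_[q[:,:2],np.ones(len(q))];print('deck plane',len(q),np.linalg.lstsq(A,q[:,2],rcond=None)[0], np.median(q[:,2]))
print(env.read_state()['tcp_pos'])
plan([.480,-.1805,.302],1.491,[(.489,.093,.302,1.571)])
```

```text
deck plane 4155 [-0.00175145 -0.00164327  0.16902538] 0.1686247752418395
[ 0.48121384 -0.1799448   0.3043166 ]
1.0 -0.047 -0.0 rz -0.056 -> [ 0.4849 -0.0304  0.302 ] 1.535
0.823 -0.002 -0.0 rz -0.046 -> [0.489 0.093 0.302] 1.5711
```

View pics/p5.png

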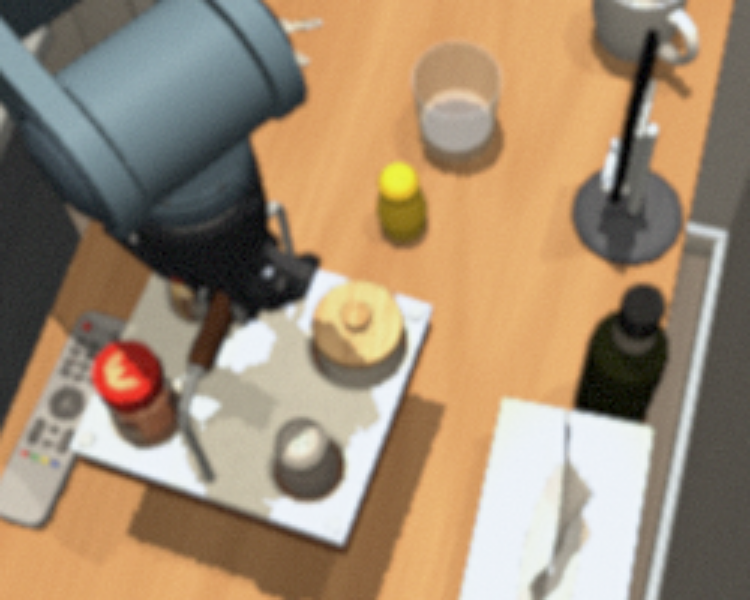

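The loaded caddy hangs level about 13 cm up with all four items seated: jar (135,385), tin (358,320), shaker (308,455). The way to the phone at (640,130) is clear.

Request:
carry_out(commands=[[0.06, -0.003, 0, 0, 0, -0.004, -1], [0.15, -0.008, 0, 0, 0, -0.01, -1], [0.26, -0.013, 0, 0, 0, -0.016, -1], [0.38, -0.018, 0, 0, 0, -0.022, -1], [0.5, -0.024, 0, 0, 0, -0.028, -1]])

```text
t: 25.0
tcp_pos: [0.4822, -0.1023, 0.3011]
eef_rot: [-3.14, -0.002, 1.515]
wrist_force: [0.6, -0.0, -8.6]
finger_gap: 0.174
finger_force: 58.8
```

Request:
carry_out(commands=[[0.12, -0.005, 0, 0, 0, -0.006, -1], [0.24, -0.009, 0, 0, 0, -0.012, -1], [0.36, -0.014, 0, 0, 0, -0.018, -1], [0.48, -0.019, 0, 0, 0, -0.024, -1], [0.6, -0.024, 0, 0, 0, -0.03, -1]])

```text
t: 25.42
tcp_pos: [0.4834, -0.0121, 0.3012]
eef_rot: [-3.14, -0.001, 1.539]
wrist_force: [0.5, 0.4, -8.7]
finger_gap: 0.176
finger_force: 58.8
```

Request:
carry_out(commands=[[0.12, 0, 0, 0, 0, -0.006, -1], [0.24, 0, 0, 0, 0, -0.012, -1], [0.35, 0, 0, 0, 0, -0.018, -1], [0.44, 0, 0, 0, 0, -0.022, -1], [0.5, 0, 0, 0, 0, -0.024, -1]])

```text
t: 25.83
tcp_pos: [0.4857, 0.0631, 0.3012]
eef_rot: [-3.14, -0.002, 1.559]
wrist_force: [-0.2, 0.3, -8.4]
finger_gap: 0.172
finger_force: 58.8
```

Request:
carry_out(commands=[[0.06, 0, 0, 0, 0, -0.004, -1], [0.12, 0, 0, 0, 0, -0.008, -1], [0.17, 0, 0, 0, 0, -0.012, -1], [0.2, 0, 0, 0, 0, -0.016, -1], [0.22, 0, 0, 0, 0, -0.02, -1]])

```text
t: 26.25
tcp_pos: [0.4873, 0.094, 0.3022]
eef_rot: [-3.141, 0.0, 1.573]
wrist_force: [0.6, -0.4, -8.8]
finger_gap: 0.175
finger_force: 58.8
```

Request:
carry_out(commands=[[0, 0, 0, 0, 0, 0, -1], [0, 0, 0, 0, 0, 0, -1], [0, 0, 0, 0, 0, 0, -1], [0, 0, 0, 0, 0, 0, -1], [0, 0, 0, 0, 0, 0, -1]])

```text
t: 26.67
tcp_pos: [0.4874, 0.0932, 0.3022]
eef_rot: [3.142, 0.0, 1.572]
wrist_force: [0.2, 0.5, -9.0]
finger_gap: 0.168
finger_force: 58.8
```

Run:
```python
from h import *
s=snap('scene');save(cv2.resize(s['image'][80:280,150:400],(750,600)),'p6.png')
W=cloud(s);Z=W[...,2];m=(W[...,0]>.37)&(W[...,0]<.62)&(W[...,1]>-.05)&(W[...,1]<.23)&(Z>.145)&(Z<.19)
h=cv2.cvtColor(s['image'],cv2.COLOR_RGB2HSV);q=W[m&(h[...,1]<50)&(h[...,2]>120)];A=np.c_[q[:,:2],np.ones(len(q))];print('deck plane',len(q),np.linalg.lstsq(A,q[:,2],rcond=None)[0], np.median(q,0),q.min(0),q.max(0))
print(cv2.minAreaRect((q[:,:2]*1000).astype(np.float32)))
st=env.read_state();print(st['tcp_pos'],st['eef_rot'])
```

```text
deck plane 3154 [-0.00425502  0.00389046  0.16773378] [0.49411671 0.0720448  0.1659998 ] [ 3.84927105e-01 -3.32169419e-04  1.47150761e-01] [0.58578456 0.18389379 0.18899086]
((485.34320068359375, 91.7552261352539), (200.76145935058594, 184.26629638671875), 0.04389668256044388)
[0.48733802 0.09327545 0.30219703] [3.14159195e+00 6.09482924e-05 1.57172673e+00]
```

View pics/p6.png

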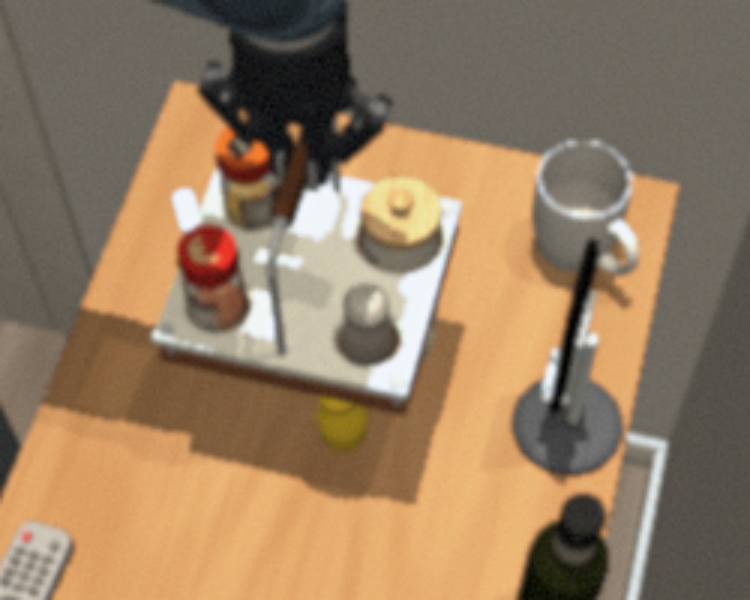

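The caddy is level in front of the phone, its middle about (0.487, 0.093, 0.22), some 20 cm before the lens, and all four items are seated. Handing in.

```bash
python3 -c "
from station import env
print(env.finish_job())"
```

```text
the job is handed in; nothing more can be done
None
```

The job is handed in: both spice jars and the salt shaker are seated beside the sugar tin, and the arm is holding the loaded caddy level about 20 cm in front of the phone's lens; the hand-in call returned no verdict.

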